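# Bolt the dark slide case

### The job

Lock the hatch of the dark slide case on the microscope bench: slide its barrel bolt across with the handle up until the nose is pressed lightly into the sprung buffer in the keeper, then turn the handle down as far as it goes into the keeper's notch and let go, so that it stays there. Feel for the buffer and do not ram or force the bolt, and leave the glassware and other things standing around as they are.

Things in the scene. Friction and masses are not known exactly. Their poses are not given: they have to be found in the camera images.
- case: grey box 240 x 340 x 90 mm standing on the bench, fixed; origin under its centre, x away from the robot at yaw 0, z up. Its top is flat: a bare steel hatch (-y part) and a white frame (+y part) with a seam at y = -12 mm. The bolt runs along the case's y axis.
- guide: steel bolt fitting on the case's top; origin on the case's top under the bolt's axis, 20 mm to +x of the case's centre; axes as the case's: the bolt is shot to +y (hatch to frame), the handle turns down to -x. Bolt axis 35 mm above the origin. Over 22 N between bolt and fitting (rail, keeper, notch, buffer) counts as ramming or forcing.
- rail (a point): middle of the top edge of the rail on the hatch, axes as the guide's. The rail (x -19 to -13 mm from the bolt's axis, top 58 mm above the case's top) stops the handle at about 0.4 rad from upright until the handle is at the notch. Nothing of the fitting is higher, or farther to -x than 19 mm, except flat base plates.
- notch_nearest (a point): nearest place (guide y = 25 mm, bolt_slide 0.072) at which the middle of the keeper's notch can be; 57 mm above the case's top, in line with the rail. The keeper is clamped in long slots: the true notch is anywhere from here to 40 mm farther along +y (this point does not follow it) and must be felt for. Notch 14 mm wide along y for the 10 mm bar.
- buffer_nearest (a point): nearest place of the rubber buffer's face in the keeper; really as much farther as the notch is. Spring 3 N/mm, 12 mm travel. The nose meets it 2.5 mm before the handle is at the notch's middle; the handle enters with it pressed in 0.5 to 4.5 mm (1.5 to 13.5 N, plus 2 N bolt friction, felt at the ball): 6 to 8 N of push is right.
- bolt: the bolt: a steel rod 14 mm thick and 150 mm long with a square steel handle bar, 10 x 10 mm, standing off it, ending in a black ball. Origin on the bolt's axis at the foot of the handle; y along the bolt (its nose is 25 mm to +y of the origin), z along the handle towards the ball.
- ball (a point): centre of the black ball (18 mm across) at the handle's end, 62 mm from the bolt's axis; axes as the bolt's. It can be pinched from above with the fingers on its +y and -y sides, and turns between the fingers as it is carried round the bolt's axis.
- bolt_slide (a joint): travel of the bolt along the guide's +y, m; 0 fully drawn back, when the handle is at guide y = -47 mm; starts 0 to 0.010. 2 N of friction: it stays where it is left unless the buffer pushes it back.
- bolt_turn (a joint): turn of the handle about the bolt's axis, rad; 0 upright, growing as it turns down towards the guide's -x; 1.2 is fully down in the notch. Starts 0 to 0.2. 0.08 N m of friction: it stays where it is left.
- objective: bystander, loose: microscope objective, a bright metal barrel 32 mm wide and 50 mm tall, standing nose down on the case's hatch, behind the bolt; origin under its centre
- dish: bystander, loose: low glass dish, 60 mm across and 14 mm tall, on the case's frame, behind the bolt; origin under its centre
- oil: bystander, loose: small amber bottle, 40 mm wide and 70 mm tall, on the bench; origin under its centre
- wash: bystander, loose: white plastic bottle, 64 mm wide and 150 mm tall, on the bench; origin under its centre
- slide_tray: bystander, loose: divided wooden tray for glass slides, 100 x 190 x 22 mm, on the bench; origin under its centre
- beaker: bystander, loose: open glass beaker, 70 mm wide and 90 mm tall, on the bench; origin under its centre
- slide_box: bystander, loose: closed blue plastic box, 90 x 100 x 35 mm, on the bench; origin under its centre

How it is judged (in metres and radians):
On the way, in this order (a step that is already met when the one before it is completed fails the run):
1. the bolt is shot across (0.055 m or more) with the handle still up (less than 0.6 rad) (value of joint bolt_slide above 0.055 m and value of joint bolt_turn below 0.6 rad), for 0.1 s.
2. the handle is turned down into the notch (1.05 rad or more) (value of joint bolt_turn above 1.05 rad), for 0.2 s.
At the end, for the whole second after the job is handed in: The bolt is shot across (bolt_slide over 0.060 m), its handle lies down in the keeper's notch (bolt_turn over 1.05 rad; fully down is 1.2) and it stays there at rest, let go (value of joint bolt_turn above 1.05 rad and value of joint bolt_slide above 0.06 m and velocity of joint bolt_slide between -0.005 and 0.005 m/s and velocity of joint bolt_turn between -0.05 and 0.05 rad/s); the robot touches nothing.
It fails at once if the bolt is rammed or forced: more than 22 N between the bolt and its fitting (rail, notch, keeper or buffer) (contact force between bolt and guide above 22 N).
It fails at once if a bystander is knocked: moved by more than 30 mm (distance of any of objective, dish, oil, wash, slide_tray, beaker, slide_box from where it was at the start of the episode above 0.03 m).
It also fails if it takes over 40 s, if anything falls off the work surface, if the arm or the gripper's body presses on something with over 40 N, if the wrist force passes 120 N, or if a joint passes its speed limit or range.

### The arm

A 7-joint arm with a two-finger parallel gripper is mounted at the origin on the work surface. World frame = base frame: x ahead of the robot, y to its left, z up, the work surface at z = 0. Lengths are in mm, angles in rad, forces in N, time in s.
With the tool pointing down it reaches from about 425 to 1025 mm from the base axis. Payload 9.4 kg.
Tool frame: the origin (TCP) lies on the centre line of the jaws, within the pads' length; the fingertips stand 25 mm ahead of it and the grasp point (between the pads) lies 6 mm ahead of it; z points along the fingers, y is the direction in which the jaws open and shut (so a half turn about z gives the same grasp; the last joint's range is limited). The gripper opens to 93 mm and grips with 3 to 60 N. Pads are 15 mm wide; open, the fingers measure 128 mm over their backs; the gripper's body (75 mm by 188 mm) begins 65 mm behind the grasp point.
Start: joints at [1.178, 0.599, -0.003, 1.599, 0.002, 0.943, -0.08], TCP at [225.158, -689.15, 206.918] pointing down, gripper open.
Joint ranges: [-2.57, 2.57], [-0.35, 1.97], [-1.29, 1.29], [0.11, 2.56], [-1.05, 4.19], [0.11, 1.86], [-2.63, 2.63]. Speed limits (rad/s): [2.22, 2.22, 3.01, 3.01, 3.14, 3.14, 3.14].

### API

Orientations are given as [roll, pitch, yaw] about the fixed x, y, z axes, in that order (R = Rz(yaw) Ry(pitch) Rx(roll)).
In Python, from cell import manip gives the robot as it stands.
- The arm moves only by the tool arm_command, never from a script. Its argument "commands" is a list of rows, each a list of 4 numbers: the shift along the world's x, y, z in cm, then the turn about the world's z in degrees. In form: [[dx, dy, dz, turn], ...]. A call has exactly 10 rows; each row shifts and turns the commanded pose from where the row before left it; what a row does not reach is not made up. A row lasts 1/12 s, in which the tool goes at most 41.7 mm and 7.16 degrees, less where a joint would pass 70% of its speed; a pose out of reach is approached as far as the arm can. A call with a gripper value outside its range is refused whole. "jaw" is the opening, from 0 (shut) to 1 (fully open), set as the call begins (left out, the last holds). The fingers move at their own pace and stop on an object; "grip_force" is the grip in N (left out, the last holds). Time passes only in rows, so rows that do not move let the fingers close, or fill a call up. It gives the time, the measured TCP pose, the force and the opening at its end, in the units of the state.
- manip.observe(): the state, without advancing time (a new reading comes with each control period).
- manip.grab_frame(name): name is "side" or "top" or "wrist"; returns the picture (480x640x3 uint8, red, green, blue); there is no depth.
- manip.calibration(name): a dict with "vfov" (degrees; the focal length in pixels is half the picture's height over the tangent of half this angle, whatever the lens; pixels are square), "cx", "cy" (the principal point, pixels), "k1" (the pictures are not rectified: a ray, as slopes to the right and down, at radius r is drawn at 1 + k1 r^2 times it, then the intrinsics apply), "R" (3x3) and "t" (3): a world point X has camera coordinates R X + t; the wrist camera has in their place "tool_from_camera" (4x4, takes a point from camera to tool coordinates, whose origin is the TCP and whose axes are the flange's). Camera axes: x right, y down, z forward; pixel columns grow to the right and rows downward; lengths in mm; the calibration is good to about 2 mm. A picture is of the moment at which its call begins: read the wrist's pose just before it. calibration takes no time and is no camera call.
- manip.sign_off(): hands the job in, once; it reports no verdict.
The state is a dict: "clock": time; "joint_positions": joint angles; "joint_velocities": joint speeds; "joint_efforts": joint torques, N m; "tcp_pos": TCP position; "orientation": TCP orientation; "force": force on the tool from outside, world axes, zero at the start; "wrist_torque": the same for the moment, N m; "grip_width": finger opening in mm.
Only numpy, scipy, OpenCV 4.12 (cv2) and the standard library are available. Lean on these libraries where they do the work, as an engineer would, in place of code of your own. Each camera call takes 0.05 s, during which the arm holds its last target. There are 200 camera calls.

## Working session

There is one attempt and no reset: what is moved stays moved. The work goes in short steps, Python scripts to look and compute and a tool call to move; the robot and the scene stay as the last step left them, time stands still between calls to the robot, and variables do not carry over. Pictures are saved under pics/ and viewed, on a budget of 10 in all, crops included, one or two more only if the job needs it, and the job is handed in when it is done.

Besides the shell and the picture viewer there is one more tool, called after "Call:" as name([rows], argument=value, ...), one row to a line, values as JSON. arm_command: Moves the arm, as the interface text tells. Its arguments: {"type":"object","properties":{"commands":{"type":"array"},"jaw":{"type":"number"},"grip_force":{"type":"number"}},"required":["commands"]}

```bash
ls; mkdir -p pics; python3 - <<'E'
from cell import manip
import cv2
for n in("top","side"):
    cv2.imwrite(f"pics/{n}0.png",manip.grab_frame(n)[:,:,::-1])
    print(manip.calibration(n))
print(manip.calibration("wrist"));s=manip.observe();print(s)
E
```

```text
pics
{'vfov': 48.0759556062447, 'cx': 331.104632369725, 'cy': 242.51041893800888, 'k1': -0.05813899918596742, 'R': array([[-0.0241562 , -0.99965456, -0.01035554],
       [-0.98143625,  0.02568483, -0.19006098],
       [ 0.1902613 ,  0.00557215, -0.98171767]]), 't': array([  25.47485854,  563.23766048, 1576.83131793])}
{'vfov': 53.02048820360608, 'cx': 318.63203426275635, 'cy': 239.78138058477688, 'k1': 0.028000293757616115, 'R': array([[-0.87142132, -0.4904581 , -0.00870273],
       [-0.27145757,  0.49693748, -0.82423536],
       [ 0.40857762, -0.71589384, -0.56618048]]), 't': array([ 466.85576232,  234.69828062, 1065.8972921 ])}
{'vfov': 60.782692014296295, 'cx': 328.63596102714365, 'cy': 245.0057531372463, 'k1': -0.08341513970324892, 'tool_from_camera': array([[ 3.13237725e-04, -9.56310486e-01, -2.92352795e-01,
         8.22669289e+01],
       [ 9.99999805e-01,  1.41667897e-04,  6.08029654e-04,
        -5.96000794e-01],
       [-5.40048128e-04, -2.92352928e-01,  9.56310344e-01,
        -1.78313555e+02],
       [ 0.00000000e+00,  0.00000000e+00,  0.00000000e+00,
         1.00000000e+00]])}
{'clock': 0.1, 'joint_positions': array([ 1.17828585,  0.60003614, -0.00258416,  1.5999862 ,  0.00180153,
        0.94292968, -0.07978932]), 'joint_velocities': array([-0.00032193, -0.00070009, -0.00108231, -0.00178275, -0.0004627 ,
        0.00069832, -0.00059751]), 'joint_efforts': array([ 4.20698983e-03, -7.66565967e+01,  1.50193714e+00, -2.52937979e+01,
       -5.23014273e-02,  1.36663840e-02,  3.57678755e-05]), 'tcp_pos': array([ 225.05440977, -688.73546078,  206.17498703]), 'orientation': array([-3.14023972e+00,  1.05481807e-04,  3.15914212e-01]), 'force': array([-0.64200922,  0.6012853 , -0.43605183]), 'wrist_torque': array([ 0.00739725, -0.00307127,  0.04393838]), 'grip_width': 93.22363561310122}
```

View pics/top0.png

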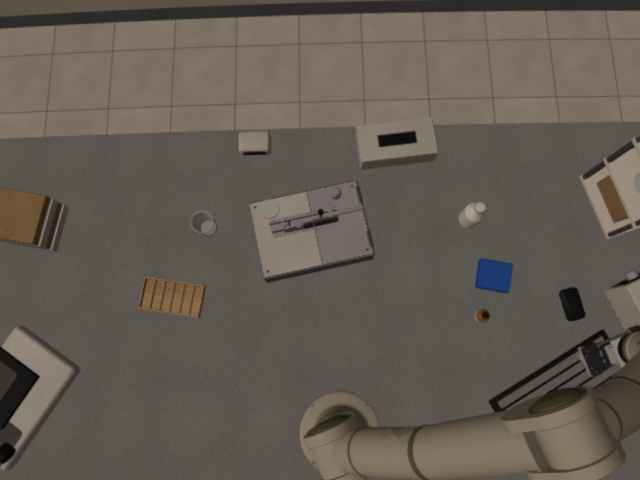

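View pics/side0.png

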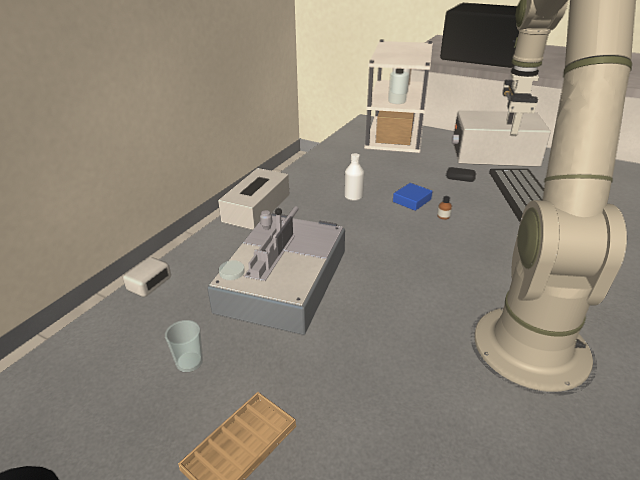

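The top view shows the case at about (250–372, 182–279) px, with the ball near (320, 212). The side view shows the ball near (278, 212). I'll enlarge both.

```bash
python3 - <<'E'
import cv2,numpy as np
a=cv2.imread("pics/top0.png")[175:285,240:380];b=cv2.imread("pics/side0.png")[200:335,200:360]
cv2.imwrite("pics/c1.png",cv2.resize(a,None,fx=5,fy=5,interpolation=2))
cv2.imwrite("pics/c2.png",cv2.resize(b,None,fx=4.4,fy=4.4,interpolation=2))
E
```

```text
(no output)
```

View pics/c1.png

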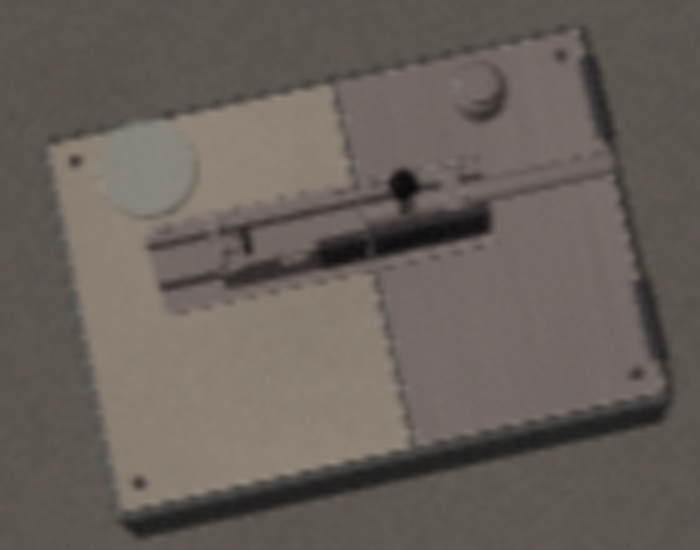

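View pics/c2.png

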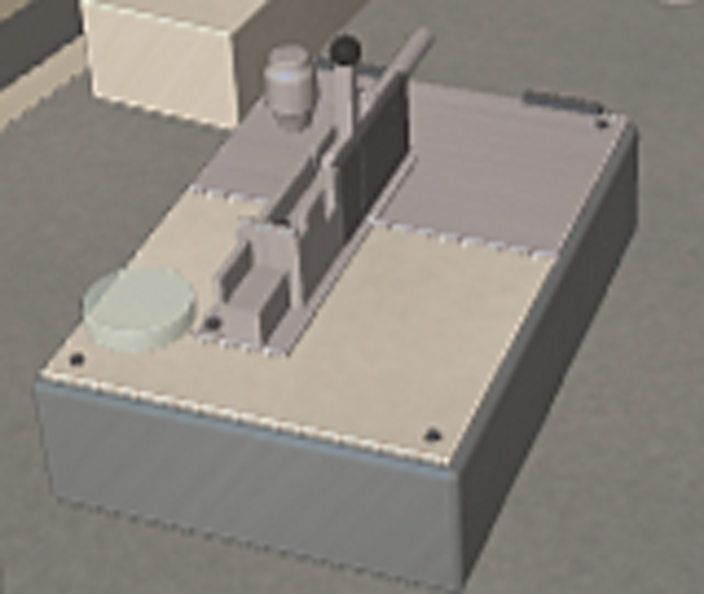

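The enlarged top view shows the case's corners at crop (50,140), (580,28), (665,395) and (120,512), and the ball at (403,185). The side crop shows the ball at (345,50). The handle is roughly upright and the objective sits to the right of and behind the ball.

```bash
cat > h.py <<'E'
import numpy as np, cv2
from scipy.optimize import least_squares
from cell import manip
def K(c):
    f=240/np.tan(np.radians(c['vfov']/2)); return np.array([[f,0,c['cx']],[0,f,c['cy']],[0,0,1.]]),np.array([c['k1'],0,0,0.])
def pose(c,s=None):
    if 'R' in c: return c['R'],c['t']
    from scipy.spatial.transform import Rotation as Ro
    T=np.eye(4);T[:3,:3]=Ro.from_euler('xyz',s['orientation']).as_matrix();T[:3,3]=s['tcp_pos']
    I=np.linalg.inv(T@c['tool_from_camera']); return I[:3,:3],I[:3,3]
def proj(X,c,s=None):
    R,t=pose(c,s);k,d=K(c); return cv2.projectPoints(np.atleast_2d(X).astype(float),cv2.Rodrigues(R)[0],t,k,d)[0][:,0]
def ray(p,c,s=None):
    R,t=pose(c,s);k,d=K(c); q=cv2.undistortPoints(np.array([[p]],float),k,d)[0,0]
    return -R.T@t, R.T@np.array([q[0],q[1],1.])
def atz(p,z,c,s=None):
    o,v=ray(p,c,s); return o+v*(z-o[2])/v[2]
E
python3 - <<'E'
from h import *
ct,cs=manip.calibration("top"),manip.calibration("side")
u=lambda p:(240+(p[0]+.5)/5-.5,175+(p[1]+.5)/5-.5)
w=lambda p:(200+(p[0]+.5)/4.4-.5,200+(p[1]+.5)/4.4-.5)
P=[(50,140),(580,28),(665,395),(120,512)]
C=np.array([atz(u(p),90,ct) for p in P]);print(C.round(1))
print([np.linalg.norm(C[i]-C[(i+1)%4]).round(1) for i in range(4)])
S=[(38,378),(455,466),(634,120)]
print(np.array([atz(w(p),90,cs) for p in S]).round(1))
b=least_squares(lambda X:np.r_[(proj(X,ct)[0]-u((403,185))),(proj(X,cs)[0]-w((345,50)))],[700,0,180]);print("ball",b.x,b.fun)
c=C.mean(0);e=(C[0]-C[1]+C[3]-C[2]);yaw=np.arctan2(-e[0],e[1]);print("case",c,"yaw",yaw)
Rz=np.array([[np.cos(yaw),-np.sin(yaw)],[np.sin(yaw),np.cos(yaw)]])
print("ball in case",(b.x[:2]-c[:2])@Rz)
for n,p in(("obj base? top",(480,78)),("dish",(147,168))):
    q=atz(u(p),140 if n[0]=='o' else 104,ct);print(n,q,(q[:2]-c[:2])@Rz)
E
```

```text
[[ 685.8  253.9   90. ]
 [ 747.2  -67.8   90. ]
 [ 520.2 -110.5   90. ]
 [ 458.9  211.6   90. ]]
[np.float64(327.5), np.float64(231.0), np.float64(327.9), np.float64(230.8)]
[[ 679.6  259.6   90. ]
 [ 454.   213.    90. ]
 [ 518.7 -110.1   90. ]]
ball [626.95054605  39.01243685 188.03140901] [ 0.00951549  0.01801255 -0.01744068 -0.00368037]
case [603.02769883  71.80362448  90.        ] yaw 0.18847029041552188
ball in case [ 17.35557917 -36.69262157]
obj base? top [702.52019115  -6.09604114 140.        ] [ 83.13566962 -95.16078167]
dish [662.99963697 193.52956383 104.        ] [ 81.71609932 108.3342826 ]
```

Both views agree. The ball is at (627, 39, 188), 63 mm above the bolt axis, so turn ≈ 0 and slide ≈ 0.010. The lid measures 230×330 because its rim is inset 5 mm. The yaw is 0.188. I'm approaching from above.

Call:
arm_command([
  [1.9,3.5,0.6,-0.73],
  [1.9,3.5,0.6,-0.73],
  [1.9,3.5,0.6,-0.73],
  [1.9,3.5,0.6,-0.73],
  [1.9,3.5,0.6,-0.73],
  [1.9,3.5,0.6,-0.73],
  [1.9,3.5,0.6,-0.73],
  [1.9,3.5,0.6,-0.73],
  [1.9,3.5,0.6,-0.73],
  [1.9,3.5,0.6,-0.73],
], jaw=0.6, grip_force=20)

```text
clock: 0.93
tcp_pos: [415.6, -337.2, 267.1]
orientation: [-3.141, 0.0, 0.188]
force: [1.3, -1.2, -0.0]
grip_width: 56.3
```

Call:
arm_command([
  [1.9,3.5,0,0],
  [1.9,3.5,0,0],
  [1.9,3.5,0,0],
  [1.9,3.5,0,0],
  [1.9,3.5,0,0],
  [1.9,3.5,0,0],
  [1.9,3.5,0,0],
  [1.9,3.5,0,0],
  [1.9,3.5,0,0],
  [1.9,3.5,0,0],
])

```text
clock: 1.77
tcp_pos: [605.5, 12.7, 266.7]
orientation: [3.142, 0.001, 0.188]
force: [0.5, -1.0, -0.3]
grip_width: 55.8
```

Call:
arm_command([
  [0.7,0.9,0,0],
  [0.7,0.9,0,0],
  [0.7,0.8,0,0],
  [0,0,-0.5,0],
  [0,0,-0.5,0],
  [0,0,-0.5,0],
  [0,0,-0.5,0],
  [0,0,0,0],
  [0,0,0,0],
  [0,0,0,0],
])

```text
clock: 2.6
tcp_pos: [626.1, 36.4, 247.1]
orientation: [3.142, -0.0, 0.188]
force: [-0.9, 0.1, -1.6]
grip_width: 55.7
```

```bash
python3 - <<'E'
from h import *
import json
c=manip.calibration("wrist");s=manip.observe();f=manip.grab_frame("wrist")
json.dump({k:list(s[k]) for k in("tcp_pos","orientation")},open("s1.json","w"))
cv2.imwrite("pics/w1.png",f[:,:,::-1]);print(s["tcp_pos"],s["orientation"],proj([627,39,187.5],c,s))
E
```

```text
[626.0786549   36.38779439 247.05288532] [ 3.14153460e+00 -1.20693258e-05  1.87781773e-01] [[325.55514754 257.61869099]]
```

View pics/w1.png

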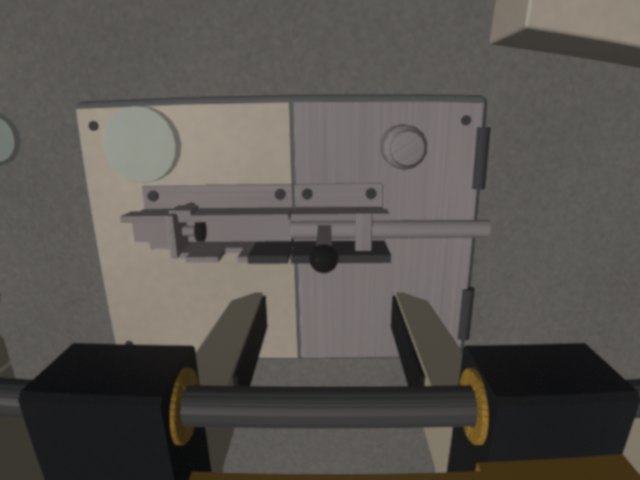

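The ball is at (323.5, 258), within about 1 mm of the prediction. The black buffer is at about (205, 231), and rail gaps show at about (225–245, 255). Next I compute the buffer's position and the shift to the ball.

```bash
python3 - <<'E'
from h import *
import json
c=manip.calibration("wrist");s=json.load(open("s1.json"))
b=atz((323.5,258),187.5,c,s);print("ball",b)
n=np.array([-np.sin(.188),np.cos(.188)])
for nm,p,z in(("buf",(206,231),125),("buf2",(195,231),125),("rail end",(249,253),148),("keeper",(240,253),148),("k2",(226,256),148),("k3",(188,258),148)):
    q=atz(p,z,c,s);print(nm,q,"dy from ball",(q-b)[:2]@n)
E
```

```text
ball [626.52172157  40.19363091 187.5       ]
buf [610.02303267 129.34541193 125.        ] dy from ball 90.66444001211926
buf2 [608.43873542 137.76258511 125.        ] dy from ball 99.22939895632622
rail end [606.93458213  91.21541146 148.        ] dy from ball 53.78350503538591
keeper [605.71852523  97.58576827 148.        ] dy from ball 60.26889043991407
k2 [601.5608215  107.26888105 148.        ] dy from ball 70.5584386696599
k3 [594.80438295 134.4244791  148.        ] dy from ball 98.49829604287577
```

```bash
python3 - <<'E'
import cv2
a=cv2.imread("pics/w1.png")[170:290,110:410]
cv2.imwrite("pics/w1c.png",cv2.resize(a,None,fx=2.6,fy=2.6,interpolation=2))
E
```

```text
(no output)
```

View pics/w1c.png

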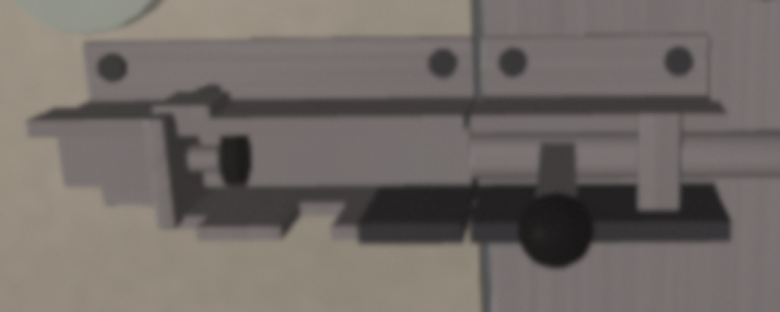

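The notch gap spans about 220–239 px, which puts its middle roughly 68 mm from the ball. The buffer face is about 91 mm from it, so contact should come after about 65.7 mm of travel. These agree. Now I go down and grasp.

Call:
arm_command([
  [0.05,0.3,-0.7,0],
  [0,0,-0.8,0],
  [0,0,-0.8,0],
  [0,0,-0.8,0],
  [0,0,-0.8,0],
  [0,0,-0.8,0],
  [0,0,-0.6,0],
  [0,0,0,0],
  [0,0,0,0],
  [0,0,0,0],
])

```text
clock: 3.48
tcp_pos: [626.9, 39.8, 194.2]
orientation: [3.142, -0.0, 0.188]
force: [-0.4, -0.1, 1.2]
grip_width: 55.4
```

Call:
arm_command([
  [0,0,0,0],
  [0,0,0,0],
  [0,0,0,0],
  [0,0,0,0],
  [0,0,0,0],
  [0,0,0,0],
  [0,0,0,0],
  [0,0,0,0],
  [0,0,0,0],
  [0,0,0,0],
], jaw=0, grip_force=20)

```text
clock: 4.32
tcp_pos: [626.7, 39.8, 193.9]
orientation: [-3.142, 0.0, 0.188]
force: [0.0, 0.7, -0.3]
grip_width: 0.3
```

The jaws closed fully, so the grasp missed. I'll look again.

```bash
python3 - <<'E'
from h import *
f=manip.grab_frame("wrist")[:,:,::-1];g=manip.grab_frame("side")[:,:,::-1]
cv2.imwrite("pics/m1.png",np.hstack([cv2.resize(f,(400,300)),cv2.resize(g[150:300,180:380],(400,300),interpolation=2)]))
s=manip.observe();print(s["tcp_pos"],s["force"])
np.save("w2.npy",f)
E
```

```text
[626.70336751  39.82915638 193.94822964] [-0.24495742 -0.41436452 -0.17348704]
```

View pics/m1.png

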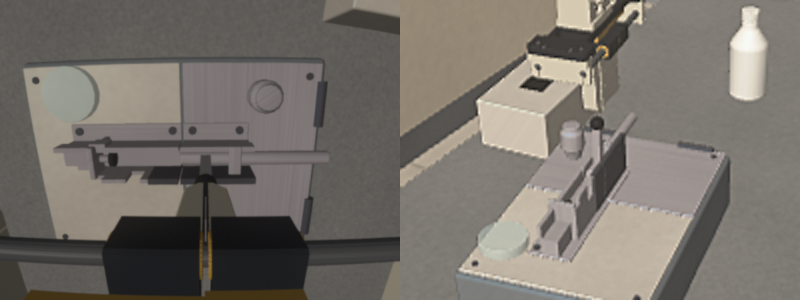

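```bash
python3 - <<'E'
from h import *
c=manip.calibration("wrist");cs=manip.calibration("side");s=manip.observe();p=s["tcp_pos"]
for d in(0,6,25): X=p-[0,0,d];print(d,"wrist",proj(X,c,s),"side",proj(X,cs))
print("ball",proj([626.7,39.5,187.5],c,s),proj([626.7,39.5,187.5],cs))
f=np.load("w2.npy");g=manip.grab_frame("side")[:,:,::-1]
a=cv2.resize(f[230:380,250:410],None,fx=2.5,fy=2.5,interpolation=2);b=cv2.resize(g[160:260,230:330],(375,375),interpolation=2)
cv2.imwrite("pics/m2.png",np.hstack([a,b]))
E
```

```text
0 wrist [[329.76267872 300.61386147]] side [[277.76988472 209.08414714]]
6 wrist [[329.72413497 295.45749474]] side [[277.90866388 211.17767216]]
25 wrist [[329.61518189 280.89556828]] side [[278.34263195 217.72823179]]
ball [[330.37820206 295.20540688]] [[277.99366113 211.27328148]]
```

View pics/m2.png

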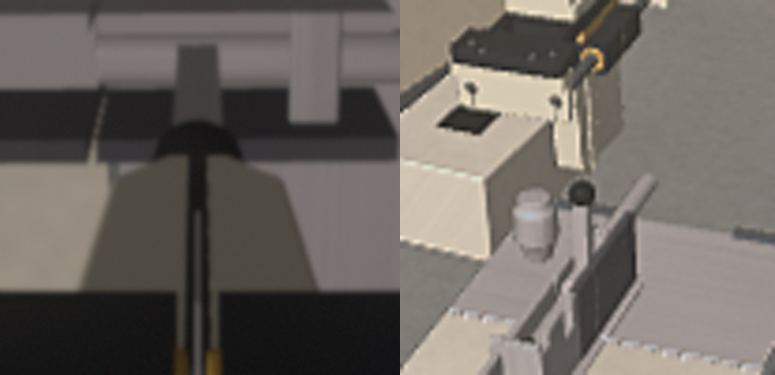

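The fingertips sit above the ball in both views, so they appear shorter than stated. I'll quantify that from both cameras.

```bash
python3 - <<'E'
from h import *
c=manip.calibration("wrist");cs=manip.calibration("side");s=manip.observe();p=s["tcp_pos"]
from scipy.spatial.transform import Rotation as Ro
R=Ro.from_euler('xyz',s["orientation"]).as_matrix()
for d in(-20,-15,-10,-5,0,10,25):
  print(d,[proj(p+R@[x,0,d],c,s)[0].round(1).tolist() for x in(7.5,-7.5)],[proj(p+R@[x,0,d],cs)[0].round(1).tolist() for x in(7.5,-7.5)], [proj(p+R@[x,y,d],c,s)[0].round(1)[0] for x,y in((7.5,13),(7.5,-13))])
E
```

```text
-20 [[329.9, 304.3], [329.9, 335.6]] [[274.5, 201.6], [280.2, 202.5]] [np.float64(360.6), np.float64(299.3)]
-15 [[329.9, 299.4], [329.8, 330.0]] [[274.6, 203.3], [280.3, 204.3]] [np.float64(359.7), np.float64(300.1)]
-10 [[329.9, 294.7], [329.8, 324.7]] [[274.7, 205.1], [280.4, 206.1]] [np.float64(358.9), np.float64(300.8)]
-5 [[329.8, 290.3], [329.8, 319.6]] [[274.9, 206.9], [280.5, 207.8]] [np.float64(358.1), np.float64(301.5)]
0 [[329.8, 286.0], [329.7, 314.8]] [[275.0, 208.6], [280.6, 209.6]] [np.float64(357.4), np.float64(302.2)]
10 [[329.7, 278.2], [329.7, 305.8]] [[275.2, 212.1], [280.8, 213.1]] [np.float64(356.0), np.float64(303.4)]
25 [[329.6, 267.7], [329.6, 293.8]] [[275.6, 217.3], [281.2, 218.2]] [np.float64(354.2), np.float64(305.0)]
```

Both cameras put the tips about 9 mm behind the TCP, at z ≈ 203. The stated 25 mm ahead is therefore wrong by about 34 mm. I'll open and lower in steps, watching the force.

Call:
arm_command([
  [0,0,0,0],
  [0,0,0,0],
  [0,0,0,0],
  [0,0,0,0],
  [0,0,0,0],
  [0,0,-0.4,0],
  [0,0,-0.4,0],
  [0,0,-0.4,0],
  [0,0,-0.4,0],
  [0,0,0,0],
], jaw=0.6)

```text
clock: 5.3
tcp_pos: [626.1, 39.8, 176.7]
orientation: [-3.141, 0.002, 0.188]
force: [0.7, -0.2, -0.8]
grip_width: 54.9
```

Call:
arm_command([
  [0,0,-0.2,0],
  [0,0,-0.2,0],
  [0,0,-0.2,0],
  [0,0,-0.2,0],
  [0,0,-0.2,0],
  [0,0,-0.2,0],
  [0,0,-0.2,0],
  [0,0,-0.2,0],
  [0,0,0,0],
  [0,0,0,0],
])

```text
clock: 6.13
tcp_pos: [626.6, 39.9, 161.8]
orientation: [-3.142, 0.0, 0.188]
force: [-0.3, 0.6, -0.1]
grip_width: 55.5
```

```bash
python3 - <<'E'
from h import *
f=manip.grab_frame("wrist")[:,:,::-1];g=manip.grab_frame("side")[:,:,::-1]
a=cv2.resize(f[220:400,210:450],(500,375),interpolation=2);b=cv2.resize(g[160:260,240:320],(300,375),interpolation=2)
cv2.imwrite("pics/m3.png",np.hstack([a,b]))
s=manip.observe();print(s["tcp_pos"],s["force"],s["grip_width"])
E
```

```text
[626.70162019  39.84738524 161.97631132] [-0.33487319 -0.27767776 -0.66212346] 55.65911832479055
```

View pics/m3.png

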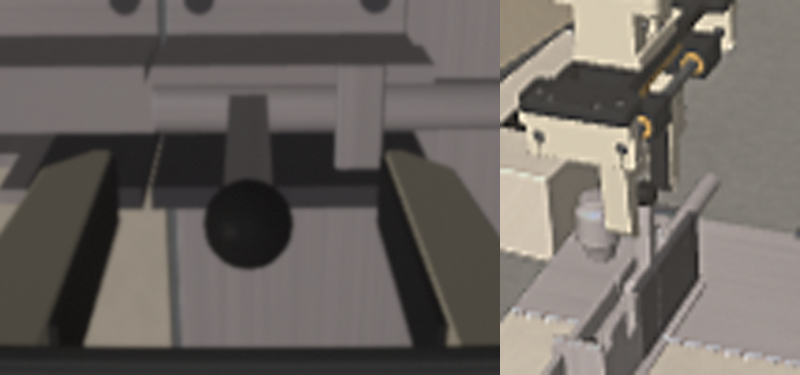

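Ball is centred between the fingers, with the tips below it. I'm closing the jaws.

Call:
arm_command([
  [0,0,0,0],
  [0,0,0,0],
  [0,0,0,0],
  [0,0,0,0],
  [0,0,0,0],
  [0,0,0,0],
  [0,0,0,0],
  [0,0,0,0],
  [0,0,0,0],
  [0,0,0,0],
], jaw=0, grip_force=20)

```text
clock: 7.07
tcp_pos: [626.7, 39.7, 162.0]
orientation: [3.141, -0.0, 0.188]
force: [0.5, -0.4, 0.1]
grip_width: 16.0
```

Call:
arm_command([
  [-0.09,0.49,0,0],
  [-0.1,0.49,0,0],
  [-0.09,0.49,0,0],
  [-0.09,0.49,0,0],
  [-0.1,0.49,0,0],
  [-0.09,0.49,0,0],
  [-0.09,0.49,0,0],
  [-0.1,0.49,0,0],
  [-0.09,0.49,0,0],
  [-0.09,0.49,0,0],
])

```text
clock: 7.9
tcp_pos: [617.1, 89.3, 161.9]
orientation: [3.142, 0.0, 0.189]
force: [-1.3, -2.7, 1.7]
grip_width: 16.6
```

Call:
arm_command([
  [-0.09,0.49,0,0],
  [-0.05,0.25,0,0],
  [-0.04,0.2,0,0],
  [-0.02,0.1,0,0],
  [0,0,0,0],
  [0,0,0,0],
  [0,0,0,0],
  [0,0,0,0],
  [0,0,0,0],
  [0,0,0,0],
])

```text
clock: 8.73
tcp_pos: [615.3, 99.6, 161.9]
orientation: [-3.141, -0.0, 0.189]
force: [-1.4, 0.6, 1.0]
grip_width: 16.7
```

```bash
cat > st.py <<'E'
from h import *
s=manip.observe();p=s["tcp_pos"];n=np.array([-np.sin(.188),np.cos(.188)]);e=np.array([n[1],-n[0]])
d=p[:2]-[626.7,39.7];print("along %.2f across %.2f z %.1f F along %.2f across %.2f z %.2f width %.1f"%(d@n,d@e,p[2],s["force"][:2]@n,s["force"][:2]@e,s["force"][2],s["grip_width"]),s["clock"])
E
python3 st.py
```

```text
along 60.94 across 0.01 z 161.9 F along 0.87 across -1.24 z 1.01 width 16.7 8.7333
```

Call:
arm_command([
  [-0.01,0.05,0,0],
  [-0.01,0.05,0,0],
  [-0.01,0.05,0,0],
  [-0.01,0.05,0,0],
  [-0.01,0.05,0,0],
  [-0.01,0.05,0,0],
  [-0.01,0.05,0,0],
  [-0.01,0.05,0,0],
  [0,0,0,0],
  [0,0,0,0],
])

```text
clock: 9.57
tcp_pos: [614.5, 103.4, 161.9]
orientation: [-3.141, 0.0, 0.188]
force: [-1.3, -1.7, 1.8]
grip_width: 17.0
```

Call:
arm_command([
  [-0.01,0.05,0,0],
  [-0.01,0.05,0,0],
  [-0.01,0.05,0,0],
  [-0.01,0.05,0,0],
  [0,0,0,0],
  [0,0,0,0],
  [0,0,0,0],
  [0,0,0,0],
  [0,0,0,0],
  [0,0,0,0],
])

```text
clock: 10.4
tcp_pos: [614.2, 105.4, 161.9]
orientation: [-3.141, -0.0, 0.188]
force: [0.1, -1.7, 1.7]
grip_width: 16.5
```

```bash
python3 st.py
```

```text
along 66.88 across -0.01 z 161.9 F along -1.64 across -0.22 z 1.71 width 16.5 10.4
```

Call:
arm_command([
  [-0.01,0.05,0,0],
  [-0.01,0.05,0,0],
  [-0.01,0.05,0,0],
  [0,0,0,0],
  [0,0,0,0],
  [0,0,0,0],
  [0,0,0,0],
  [0,0,0,0],
  [0,0,0,0],
  [0,0,0,0],
])

```text
clock: 11.23
tcp_pos: [613.9, 106.6, 161.9]
orientation: [3.141, 0.0, 0.188]
force: [-0.8, -2.7, 2.3]
grip_width: 16.6
```

```bash
python3 st.py
```

```text
along 68.13 across -0.07 z 161.9 F along -2.48 across -1.25 z 2.26 width 16.6 11.2333
```

Call:
arm_command([
  [-0.01,0.05,0,0],
  [-0.01,0.05,0,0],
  [-0.01,0.05,0,0],
  [0,0,0,0],
  [0,0,0,0],
  [0,0,0,0],
  [0,0,0,0],
  [0,0,0,0],
  [0,0,0,0],
  [0,0,0,0],
])

```text
clock: 12.07
tcp_pos: [613.7, 107.7, 161.9]
orientation: [3.141, 0.0, 0.188]
force: [0.3, -4.8, 2.0]
grip_width: 16.4
```

```bash
python3 st.py
```

```text
along 69.21 across -0.10 z 161.9 F along -4.78 across -0.58 z 2.03 width 16.4 12.0667
```

Call:
arm_command([
  [-0.01,0.05,0,0],
  [-0.01,0.05,0,0],
  [0,0,0,0],
  [0,0,0,0],
  [0,0,0,0],
  [0,0,0,0],
  [0,0,0,0],
  [0,0,0,0],
  [0,0,0,0],
  [0,0,0,0],
])

```text
clock: 12.9
tcp_pos: [613.6, 108.2, 161.9]
orientation: [3.14, 0.0, 0.188]
force: [0.0, -6.1, 1.7]
grip_width: 16.7
```

```bash
python3 st.py
```

```text
along 69.70 across -0.11 z 161.9 F along -5.95 across -1.13 z 1.67 width 16.7 12.9
```

Call:
arm_command([
  [-0.01,0.05,0,0],
  [0,0,0,0],
  [0,0,0,0],
  [0,0,0,0],
  [0,0,0,0],
  [0,0,0,0],
  [0,0,0,0],
  [0,0,0,0],
  [0,0,0,0],
  [0,0,0,0],
])

```text
clock: 13.73
tcp_pos: [613.5, 108.4, 161.9]
orientation: [3.14, 0.0, 0.187]
force: [1.0, -7.6, 1.5]
grip_width: 16.3
```

```bash
python3 st.py; python3 - <<'E'
from h import *
import json
c=manip.calibration("wrist");s=json.load(open("s1.json"));e=np.array([np.cos(.188),np.sin(.188)])
for p,z in(((323.5,258),187.5),((323.5,258),185),((440,228.5),125),((330,229),125),((310,228),125)):
    print(p,z,(atz(p,z,c,s)[:2]-[626.7,39.7])@e)
t=.04
X=lambda t:np.array([-62*np.sin(t)*e[0],-62*np.sin(t)*e[1],62*np.cos(t)])/10
for b in np.arange(.08,1.25,.04):
    print("%.2f"%b,(X(b)-X(b-.04)).round(3))
E
```

```text
along 69.96 across -0.11 z 161.9 F along -7.64 across -0.42 z 1.51 width 16.3 13.7333
(323.5, 258) 187.5 -0.0835731046171225
(323.5, 258) 185 -0.9352844058456454
(440, 228.5) 125 2.3199954463702954
(330, 229) 125 1.8511279159413947
(310, 228) 125 2.6376844421657717
0.08 [-0.243 -0.046 -0.015]
0.12 [-0.242 -0.046 -0.025]
0.16 [-0.241 -0.046 -0.035]
0.20 [-0.24  -0.046 -0.044]
0.24 [-0.238 -0.045 -0.054]
0.28 [-0.235 -0.045 -0.064]
0.32 [-0.233 -0.044 -0.073]
0.36 [-0.23  -0.044 -0.083]
0.40 [-0.226 -0.043 -0.092]
0.44 [-0.222 -0.042 -0.101]
0.48 [-0.218 -0.042 -0.11 ]
0.52 [-0.214 -0.041 -0.119]
0.56 [-0.209 -0.04  -0.127]
0.60 [-0.204 -0.039 -0.136]
0.64 [-0.198 -0.038 -0.144]
0.68 [-0.192 -0.037 -0.152]
0.72 [-0.186 -0.035 -0.16 ]
0.76 [-0.18  -0.034 -0.167]
0.80 [-0.173 -0.033 -0.174]
0.84 [-0.166 -0.032 -0.181]
0.88 [-0.159 -0.03  -0.188]
0.92 [-0.151 -0.029 -0.194]
0.96 [-0.144 -0.027 -0.2  ]
1.00 [-0.136 -0.026 -0.206]
1.04 [-0.127 -0.024 -0.211]
1.08 [-0.119 -0.023 -0.216]
1.12 [-0.111 -0.021 -0.221]
1.16 [-0.102 -0.019 -0.225]
1.20 [-0.093 -0.018 -0.229]
1.24 [-0.084 -0.016 -0.233]
```

The push is 7.6 N, which is right, and the start angle of about 0.04 rad is confirmed. I'm turning along the arc to about 0.44.

Call:
arm_command([
  [-0.24,-0.05,-0.015,0],
  [-0.24,-0.05,-0.025,0],
  [-0.24,-0.045,-0.035,0],
  [-0.24,-0.045,-0.045,0],
  [-0.24,-0.045,-0.055,0],
  [-0.235,-0.045,-0.065,0],
  [-0.235,-0.045,-0.075,0],
  [-0.23,-0.045,-0.085,0],
  [-0.225,-0.045,-0.09,0],
  [-0.22,-0.04,-0.1,0],
])

```text
clock: 14.57
tcp_pos: [591.3, 104.1, 156.8]
orientation: [3.14, -0.003, 0.187]
force: [1.9, -7.3, 5.5]
grip_width: 16.2
```

```bash
python3 st.py
```

```text
along 69.92 across -22.76 z 156.8 F along -7.49 across 0.47 z 5.46 width 16.2 14.5667
```

Call:
arm_command([
  [-0.22,-0.04,-0.1,0],
  [-0.215,-0.04,-0.11,0],
  [-0.21,-0.04,-0.12,0],
  [-0.205,-0.04,-0.13,0],
  [0,0,0,0],
  [0,0,0,0],
  [0,0,0,0],
  [0,0,0,0],
  [0,0,0,0],
  [0,0,0,0],
])

```text
clock: 15.4
tcp_pos: [581.9, 102.3, 151.8]
orientation: [3.14, -0.001, 0.187]
force: [1.0, -7.8, 4.3]
grip_width: 16.6
```

```bash
python3 - <<'E'
from h import *
exec(open("st.py").read())
f=manip.grab_frame("wrist")[:,:,::-1];g=manip.grab_frame("side")[:,:,::-1]
a=cv2.resize(f[200:380,170:410],(500,375),interpolation=2);b=cv2.resize(g[170:270,230:310],(300,375),interpolation=2)
cv2.imwrite("pics/m4.png",np.hstack([a,b]))
E
```

```text
along 69.89 across -32.33 z 151.8 F along -7.80 across -0.51 z 4.30 width 16.6 15.4
```

View pics/m4.png

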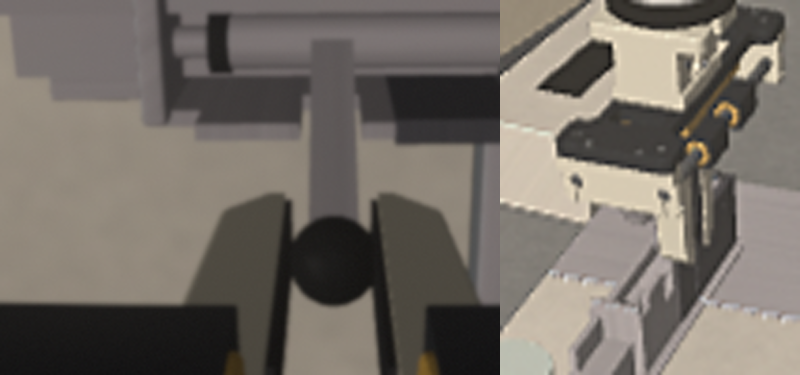

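The bar (crop x 310–358) is well centred in the notch (302–362) and already past the rail line. I'm carrying on down.

Call:
arm_command([
  [-0.205,-0.04,-0.135,0],
  [-0.2,-0.04,-0.145,0],
  [-0.19,-0.035,-0.15,0],
  [-0.185,-0.035,-0.16,0],
  [-0.18,-0.035,-0.165,0],
  [-0.175,-0.035,-0.175,0],
  [-0.165,-0.03,-0.18,0],
  [-0.16,-0.03,-0.19,0],
  [-0.15,-0.03,-0.195,0],
  [-0.145,-0.025,-0.2,0],
])

```text
clock: 16.33
tcp_pos: [564.2, 98.9, 134.7]
orientation: [3.14, -0.001, 0.187]
force: [0.2, -7.8, 3.7]
grip_width: 16.5
```

```bash
python3 st.py
```

```text
along 69.85 across -50.29 z 134.7 F along -7.70 across -1.31 z 3.73 width 16.5 16.3333
```

Call:
arm_command([
  [-0.135,-0.025,-0.205,0],
  [-0.125,-0.025,-0.21,0],
  [-0.12,-0.02,-0.215,0],
  [-0.11,-0.02,-0.22,0],
  [0,0,0,0],
  [0,0,0,0],
  [0,0,0,0],
  [0,0,0,0],
  [0,0,0,0],
  [0,0,0,0],
])

```text
clock: 17.17
tcp_pos: [558.9, 97.9, 125.8]
orientation: [3.14, 0.001, 0.187]
force: [-0.1, -7.6, 0.7]
grip_width: 16.2
```

```bash
python3 st.py
```

```text
along 69.85 across -55.71 z 125.8 F along -7.43 across -1.48 z 0.69 width 16.2 17.1667
```

Call:
arm_command([
  [-0.03,-0.005,-0.07,0],
  [-0.03,-0.005,-0.08,0],
  [-0.03,-0.005,-0.08,0],
  [-0.02,0,-0.05,0],
  [0,0,0,0],
  [0,0,0,0],
  [0,0,0,0],
  [0,0,0,0],
  [0,0,0,0],
  [0,0,0,0],
])

```text
clock: 18.0
tcp_pos: [557.8, 97.7, 123.2]
orientation: [3.14, 0.001, 0.187]
force: [-0.0, -8.8, 2.5]
grip_width: 16.6
```

```bash
python3 st.py
```

```text
along 69.88 across -56.85 z 123.2 F along -8.59 across -1.66 z 2.51 width 16.6 18.0
```

Call:
arm_command([
  [-0.01,0,-0.05,0],
  [-0.01,0,-0.05,0],
  [-0.01,0,-0.05,0],
  [0,0,0,0],
  [0,0,0,0],
  [0,0,0,0],
  [0,0,0,0],
  [0,0,0,0],
  [0,0,0,0],
  [0,0,0,0],
])

```text
clock: 18.83
tcp_pos: [557.2, 97.6, 121.7]
orientation: [3.14, 0.001, 0.187]
force: [0.2, -8.9, 3.0]
grip_width: 16.8
```

```bash
python3 st.py
```

```text
along 69.89 across -57.45 z 121.7 F along -8.80 across -1.46 z 2.96 width 16.8 18.8333
```

Call:
arm_command([
  [0,0,-0.05,0],
  [0,0,-0.05,0],
  [0,0,-0.05,0],
  [0,0,-0.05,0],
  [0,0,0,0],
  [0,0,0,0],
  [0,0,0,0],
  [0,0,0,0],
  [0,0,0,0],
  [0,0,0,0],
])

```text
clock: 19.67
tcp_pos: [556.5, 97.5, 119.5]
orientation: [3.14, 0.002, 0.187]
force: [-1.3, -8.0, 3.5]
grip_width: 16.9
```

```bash
python3 - <<'E'
from h import *
exec(open("st.py").read())
g=manip.grab_frame("side")[:,:,::-1];f=manip.grab_frame("wrist")[:,:,::-1]
a=cv2.resize(f[170:380,150:430],(500,375),interpolation=2);b=cv2.resize(g[180:280,230:310],(300,375),interpolation=2)
cv2.imwrite("pics/m5.png",np.hstack([a,b]))
E
```

```text
along 69.91 across -58.13 z 119.5 F along -7.64 across -2.83 z 3.53 width 16.9 19.6667
```

View pics/m5.png

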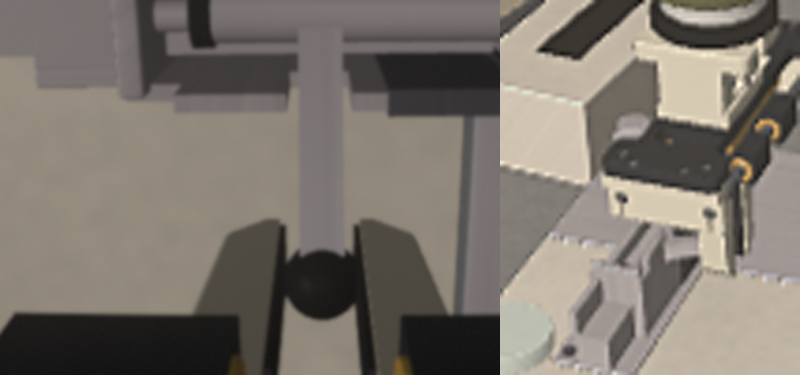

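```bash
python3 - <<'E'
from h import *
c=manip.calibration("wrist");s=manip.observe();n=np.array([-np.sin(.188),np.cos(.188)]);e=np.array([n[1],-n[0]])
A=np.array([626.7,39.7])+2.4*e+70*n
for t in(1.0,1.1,1.15,1.2,1.25): print(t,proj(np.r_[A-62*np.sin(t)*e,125+62*np.cos(t)],c,s)[0], np.r_[A-62*np.sin(t)*e,125+62*np.cos(t)])
E
```

```text
1.0 [330.00177122 323.92443636] [564.72315236  99.16463497 158.49874296]
1.1 [329.92713984 324.41270371] [561.69383114  98.58831673 153.12295953]
1.15 [329.89075969 324.05786022] [560.38087245  98.33853072 150.32622133]
1.2 [329.85509205 323.33381386] [559.20687037  98.11518075 147.46618078]
1.25 [329.82019031 322.2624011 ] [558.17475929  97.91882507 144.54998647]
```

I can't resolve the angle from this view, but TCP drop and the circle geometry both say ≥1.2 rad. Before letting go I'll ease the bolt back gently so the buffer doesn't snap it against the notch side.

Call:
arm_command([
  [0,-0.02,0,0],
  [0,-0.02,0,0],
  [0,-0.02,0,0],
  [0.01,-0.02,0,0],
  [0,-0.02,0,0],
  [0,-0.02,0,0],
  [0,0,0,0],
  [0,0,0,0],
  [0,0,0,0],
  [0,0,0,0],
])

```text
clock: 20.6
tcp_pos: [556.6, 97.3, 119.5]
orientation: [3.141, 0.002, 0.188]
force: [-2.5, -5.5, 4.1]
grip_width: 16.4
```

```bash
python3 st.py
```

```text
along 69.69 across -58.10 z 119.5 F along -4.91 across -3.50 z 4.08 width 16.4 20.6
```

Call:
arm_command([
  [0,-0.03,0,0],
  [0,-0.03,0,0],
  [0.01,-0.03,0,0],
  [0,-0.03,0,0],
  [0.01,-0.03,0,0],
  [0,-0.03,0,0],
  [0,0,0,0],
  [0,0,0,0],
  [0,0,0,0],
  [0,0,0,0],
])

```text
clock: 21.43
tcp_pos: [556.8, 96.3, 119.5]
orientation: [-3.141, 0.002, 0.189]
force: [-4.1, -3.1, 3.3]
grip_width: 16.6
```

```bash
python3 st.py
```

```text
along 68.70 across -58.06 z 119.5 F along -2.26 across -4.59 z 3.28 width 16.6 21.4333
```

Call:
arm_command([
  [0,0,0,0],
  [0,0,0,0],
  [0,0,0,0],
  [0,0,0,0],
  [0,0,0,0],
  [0,0,0,0],
  [0,0,0,0],
  [0,0,0,0],
  [0,0,0,0],
  [0,0,0,0],
], jaw=0.5)

```text
clock: 22.27
tcp_pos: [557.8, 96.2, 119.7]
orientation: [-3.142, -0.0, 0.188]
force: [0.3, 0.6, 0.2]
grip_width: 46.5
```

Call:
arm_command([
  [0,0,0.5,0],
  [0,0,1,0],
  [0,0,1,0],
  [0,0,1,0],
  [0,0,1,0],
  [0,0,1,0],
  [0,0,1,0],
  [0,0,1,0],
  [0,0,0,0],
  [0,0,0,0],
])

```text
clock: 23.1
tcp_pos: [558.1, 96.2, 195.3]
orientation: [-3.142, -0.001, 0.188]
force: [-0.5, -0.4, -1.0]
grip_width: 46.3
```

```bash
python3 - <<'E'
from h import *
exec(open("st.py").read())
g=manip.grab_frame("side")[:,:,::-1];f=manip.grab_frame("wrist")[:,:,::-1]
a=cv2.resize(f[150:360,150:430],(500,375),interpolation=2);b=cv2.resize(g[180:280,230:310],(300,375),interpolation=2)
cv2.imwrite("pics/m6.png",np.hstack([a,b]))
c=manip.calibration("wrist");cs=manip.calibration("side");A=np.array([626.7,39.7])+2.4*e+69*n
for t in(.9,1.0,1.1,1.2):
    X=np.r_[A-62*np.sin(t)*e,125+62*np.cos(t)];w=proj(X,c,s)[0];q=proj(X,cs)[0];print(t,(w-[150,150])/.56,(q-[230,180])*3.75+[500,0])
E
```

```text
along 68.35 across -56.86 z 195.3 F along -0.28 across -0.56 z -1.03 width 46.3 23.1
0.9 [318.58536936 192.67873813] [707.6771023  215.78033191]
1.0 [318.58179047 198.44104457] [713.37945538 223.38536326]
1.1 [318.57910191 202.02580909] [718.31697954 231.25658916]
1.2 [318.57726425 203.55684152] [722.44089581 239.30755405]
```

View pics/m6.png

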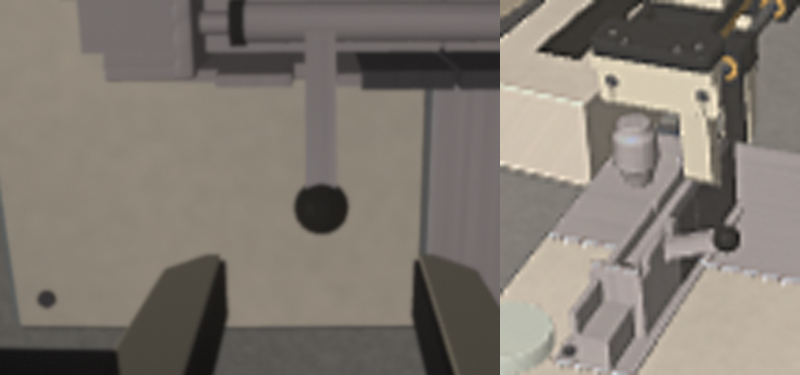

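After release, the ball is at (726, 239) in the side crop; 1.2 rad predicts (722, 239). The nose is on the buffer, the bar is in the notch, and the gripper is clear.

```bash
python3 -c "
from cell import manip
print(manip.sign_off())"
```

```text
the job is handed in; nothing more can be done
None
```

The hatch is locked and the job is handed in, at about 23 s of the 40 s allowed. The system reported no verdict.

**What I did**
- I pinched the ball and slid the bolt about 68 mm, until I felt the buffer.
- I pressed the buffer in to 7.6 N felt at the ball, in the 6 to 8 N range, and turned the handle down the arc into the notch.
- I eased the push back to about 2 N, then let go and lifted clear.

**Last checks**
- **Handle:** after release, the side view puts the ball where a turn of about 1.2 rad predicts (within about 1 mm of picture scale).
- **Bolt:** the nose is against the buffer and the bar is in the notch. The slide is about 0.078 m, worked out from the arm's travel rather than measured directly.
- **Forces:** at the readings I took, the force felt at the tool while holding the ball stayed under 10 N. I could not measure the bolt-to-fitting force directly.
- **Gripper:** it is clear of everything and reads no load.
- **Bystanders:** the objective and dish are still standing in the last pictures. I did not check the others again, and the arm stayed well clear of them.

**What disagreed**
- **Missed first grasp:** the jaws closed above the ball. Both cameras showed the fingertips about 34 mm higher than the stated 25 mm ahead of the TCP. I corrected for that and grasped again.
- **Grip width:** it read 16 to 17 mm on the 18 mm ball.
- **Case size:** the top measured 230 x 330 mm against the stated 240 x 340 mm. I took that to be an inset rim.

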